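Fit the small head on the modelling wheel and hold it home

TASK

The speed dial of the little modelling wheel was left turned up: first turn it back until its pointer stands on the zero mark. Then take the small wheel head out of the clear paint rack, turn it until the keys of its stem mesh with the slots in the drive hub, slide it fully home against the ejector spring and keep it pressed there. Finish while still holding it down, ready for the clamp screw to be tightened, and leave the torch, saucer and spatula where they lie.

Things in the scene. Friction and masses are not known exactly. Their poses are not given: they have to be found in the camera images.
- wheel: Electric modelling wheel: white plastic housing 210 x 150 x 85 mm high, fixed to the table. Origin: centre of its underside, z up; its x axis runs from the speed dial to the drive hub. Flat deck 85 mm above the table. Dial axis at x = -62 mm, drive axis at x = +45 mm, both at y = 0.
- speed_dial (a joint): Dial angle about its upright axis, rad: 0 with the pointer on the zero mark, positive clockwise seen from above (range -2.2 to 2.2, starts at 0.6 to 1.3), so it goes back to zero anticlockwise. Turns easily (0.03 N m), stays where left; no stop or click at zero.
- dial_grip (a point): Point on the dial's axis, 16 mm above the deck, turning with the dial: x along the white pointer line, z up. Black dial: round skirt 42 mm across, 8 mm high, carrying a finger bar 10 mm wide, 36 mm long (along x), whose top is 25 mm above the deck. The white pointer line runs from the centre of the bar to one end and down the skirt.
- zero_mark (a point): The zero mark: the one long thick black bar (11 x 3 mm) on the deck beside the dial, on the side of the drive hub. The other scale ticks are short and thin. This point is its centre, 29.5 mm from the dial's axis.
- drive_mouth (a point): Centre of the top face of the drive hub: steel collar 48 mm across, 26 mm above the deck. Frame turns with the hub, z up. Bore: round hole 20 mm across with four slots 9 mm wide reaching 17 mm from the axis, along +x, -x, +y, -y. A dark clamp screw 14 mm below the top face juts from the side, midway between two slots, to 36 mm from the axis.
- drive (a joint): Angle of the drive hub in the housing, rad, anticlockwise positive, 0 when its x axis lies along the wheel's x. Starts at -0.75 to 0.75. The geared motor holds it: it yields only to about 0.4 N m.
- ejector (a joint): How far the brass spring ejector pin in the hub's bore is pressed down, m: 0 up (its top 12 mm below the hub's top face), 0.006 with the head fully home. Pin 16 mm across; about 6 N starts it moving, about 12 N holds it at 6 mm.
- wheel_head: Small aluminium wheel head, 0.2 kg, upright in the rack's end hole. Origin: centre of the stem's lower end, z up. Stem 18 mm long: core 18 mm across, four keys 7 mm wide reaching 16 mm from the axis along +x, -x, +y, -y, lowest 3.5 mm tapered. Hub 42 mm across from z = 18 to 40 mm; disc to grip 60 mm across, z = 40 to 52 mm. Four dark pin holes in its top lie exactly above the keys.
- head_shoulder (a point): Centre of the flat underside of the head's hub, 18 mm above the stem's lower end; axes as the wheel head. Rests on the rack's top at the start; lies on the drive hub's top face when the head is fully home (stem 18 mm in the bore). Released there, the spring lifts the head 6 mm.
- rack: Clear plastic rack 250 x 70 x 52 mm high, fixed to the table. Origin: centre of its underside. Five holes 34 mm across in its top, 46 mm apart along x: the wheel head stands in the one at x = -92 mm (nearest the robot), the next is empty, closed paint pots 33 mm across, fast in the rack, rise 23 mm above its top at 0, 46 and 92 mm.
- torch: Black torch lying on the table, 110 mm long, 31 mm thick. Origin: middle of its underside, x along it. Not to be moved.
- saucer: White ceramic saucer palette, 110 mm across, 18 mm high. Origin: centre of its underside. Not to be moved.
- spatula: Steel double-ended sculpting spatula, 190 mm long, 8 mm thick, lying on the table. Origin: middle of its underside, x along it. Not to be moved.

How it is judged:
By the outcome, as a careful person would: the job done as asked, in the order asked, and still so for the second after the job is handed in, while the arm keeps its last pose, push and grip.
It also fails if it takes over 54 s, if anything falls off the work surface, if the arm or the gripper's body presses on something with over 40 N, if the wrist force passes 120 N, or if a joint passes its speed limit or range.

ROBOT

A 7-joint arm with a two-finger parallel gripper is mounted at the origin on the work surface. World frame = base frame: x ahead of the robot, y to its left, z up, the work surface at z = 0. Lengths are in mm, angles in rad, forces in N, time in s.
With the tool pointing down it reaches from about 425 to 975 mm from the base axis. Payload 16.7 kg.
Tool frame: the origin (TCP) lies between the finger pads; the fingertips stand 17 mm ahead of it and the grasp point (between the pads) lies 2 mm behind it; z points along the fingers, y is the line along which they close (so a half turn about z gives the same grasp; the last joint's range is limited). The gripper opens to 85 mm and grips with 20 to 120 N. Pads are 22 mm wide; open, the fingers measure 114 mm over their backs; the gripper's body (76 mm by 85 mm) begins 54 mm behind the grasp point. The pads swing forward as they close: fully open they stand 13 mm farther back than shut.
Start: joints at [-0.149, 0.426, 0.074, 1.606, -0.034, 1.111, -0.067], TCP at [674.965, -0.02, 248.302] pointing down, gripper open.
Joint ranges: [-2.85, 2.85], [-0.5, 2.14], [-1.23, 1.37], [0.21, 2.46], [-1.02, 4.16], [0.16, 2.05], [-2.73, 2.73]. Speed limits (rad/s): [1.89, 1.89, 2.39, 2.39, 3.01, 3.01, 3.01].

INTERFACE

Orientations are given as a unit quaternion [w, x, y, z].
In Python, from rig import robot, vision, sensors gives the robot as it stands (robot), with the cameras (vision) and the readings (sensors).
- The arm moves only by the shell command python3 steer.py 'ROWS' [OPENING] [FORCE]. ROWS is a JSON object whose key "offsets" holds a list of rows, 1 to 12 of them, each of 4 numbers: dx, dy, dz in mm, then a turn about the tool's z in rad; each row shifts and turns the commanded pose from where the row before left it, along the tool's axes as they then stand; what a row does not reach is not made up. A row lasts 1/8 s, in which the tool goes at most 62.5 mm and 0.188 rad, less where a joint would pass 70% of its speed; a pose out of reach is approached as far as the arm can. OPENING is the finger opening in mm, set as the command begins (- or left out keeps the last). The fingers move at their own pace and stop on an object; FORCE is the grip in N (left out, the last holds). Time passes only in rows, so rows that do not move let the fingers close. It prints the time, the measured TCP pose, the force, the opening and the grip force at its end. Input that does not fit is refused with a message, and nothing moves.
- sensors.read_state(): the state, without advancing time (a new reading comes with each control period).
- vision.grab_frame(name): name is "scene" or "side" or "wrist"; returns a dict with "frame" (420x560x3 uint8, red, green, blue), "fx", "fy", "cx", "cy" (pixels), "cam_to_world" (4x4, takes a point from camera to world coordinates). Camera axes: x right, y down, z forward; pixel columns grow to the right and rows downward; lengths in mm; the calibration is good to about 2 mm. A picture is of the moment at which its call begins. There is no depth.
- robot.job_done(): hands the job in; it is judged then, once.
The state is a dict: "time": time; "joint_positions": joint angles; "joint_vel": joint speeds; "tau": joint torques, N m; "position": TCP position; "ee_rot": TCP orientation; "wrist_force": force on the tool from outside, world axes, zero at the start; "ft_torque": the same for the moment, N m; "gripper_width": finger opening in mm; "finger_force": force on a finger pad.
Only numpy, scipy, OpenCV 4.12 (cv2) and the standard library are available. Lean on these libraries where they do the work, as an engineer would, in place of code of your own. Each camera call takes 0.05 s, during which the arm holds its last target. There are 200 camera calls.

## Working session

There is one attempt and no reset: what is moved stays moved. The work goes in short steps, Python scripts to look and compute and a shell command to move; the robot and the scene stay as the last step left them, time stands still between calls to the robot, and variables do not carry over. Pictures are saved under pics/ and viewed, at most 13 in all, crops included, and the job is handed in when it is done.

```bash
ls; mkdir -p pics
cat > h.py <<'E'
import numpy as np, cv2
from rig import robot, vision, sensors
from scipy.spatial.transform import Rotation as R
def grab(n,save=None):
    f=vision.grab_frame(n)
    if save: cv2.imwrite('pics/'+save,cv2.cvtColor(f['frame'],cv2.COLOR_RGB2BGR))
    return f
def ray(f,u,v):
    T=np.array(f['cam_to_world']); d=T[:3,:3]@np.array([(u-f['cx'])/f['fx'],(v-f['cy'])/f['fy'],1.])
    return T[:3,3],d/np.linalg.norm(d)
def onz(f,u,v,z):
    o,d=ray(f,u,v); return o+d*(z-o[2])/d[2]
def proj(f,p):
    T=np.array(f['cam_to_world']); c=T[:3,:3].T@(np.array(p)-T[:3,3])
    return np.array([f['fx']*c[0]/c[2]+f['cx'],f['fy']*c[1]/c[2]+f['cy']])
def tri(rs):
    A=sum(np.eye(3)-np.outer(d,d) for o,d in rs); b=sum((np.eye(3)-np.outer(d,d))@o for o,d in rs)
    return np.linalg.solve(A,b)
def tool():
    s=sensors.read_state(); q=s['ee_rot']; return np.array(s['position']),R.from_quat([q[1],q[2],q[3],q[0]]).as_matrix()
E
python3 - <<'E'
from h import *
for n in('scene','side','wrist'):
    f=grab(n,n+'0.png'); print(n,f['fx'],np.round(f['cam_to_world'],3).tolist())
s=sensors.read_state(); print(s)
E
python3 -c "
import cv2,numpy as np
a=[cv2.imread('pics/%s0.png'%n) for n in('scene','side','wrist')]
"
```

```text
pics
rig.py
steer.py
scene 418.0659079490684 [[0.758, 0.5, -0.418, 945.71], [0.652, -0.583, 0.485, -437.508], [-0.002, -0.641, -0.768, 833.655], [0.0, 0.0, 0.0, 1.0]]
side 450.8034702571016 [[-0.899, -0.238, 0.368, 223.177], [-0.437, 0.449, -0.779, 704.761], [0.02, -0.861, -0.508, 544.788], [0.0, 0.0, 0.0, 1.0]]
wrist 340.7289594563225 [[1.0, -0.0, -0.001, 673.666], [-0.001, -0.956, -0.293, 74.891], [-0.0, 0.293, -0.956, 373.072], [0.0, 0.0, 0.0, 1.0]]
{'time': 0.15, 'joint_positions': array([-0.14949487,  0.42658413,  0.07385757,  1.60644583, -0.03413216,
        1.11082158, -0.06708833]), 'joint_vel': array([-0.00089688, -0.00170418,  0.00127238, -0.00198923,  0.00236227,
       -0.00128646,  0.00063533]), 'tau': array([ 3.53649346e-03, -9.50319314e+01,  3.76378521e+00, -4.63760948e+01,
        1.94719800e-02,  7.75260734e-03, -7.80283835e-05]), 'position': array([ 6.74698674e+02, -1.61622888e-02,  2.47780559e+02]), 'ee_rot': array([-3.40944618e-04,  7.07121035e-01,  7.07092350e-01, -3.65942232e-04]), 'wrist_force': array([-0.29428079, -0.82538817,  0.40175787]), 'ft_torque': array([0.00071095, 0.03820676, 0.00424929]), 'finger_force': 0.0, 'gripper_width': 85.23858375599644}
```

View pics/scene0.png

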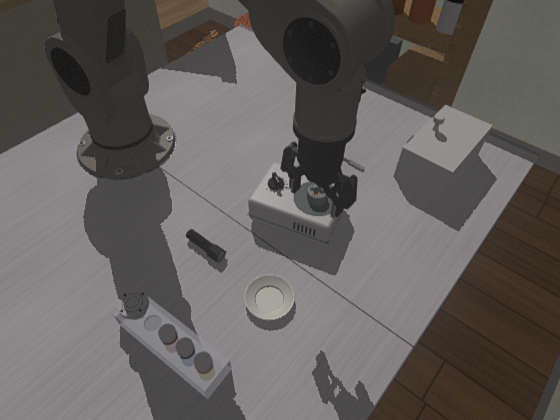

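View pics/wrist0.png

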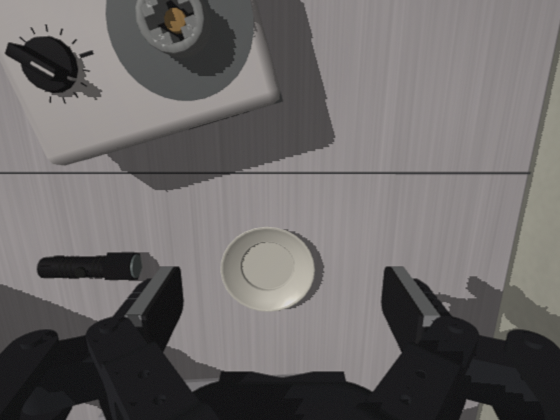

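The scene view shows the wheel near (300,200) with its dial at (277,182) and hub at (318,195), the torch at (205,245), the saucer at (270,298), and the rack from (125,305) to (220,380) with the head at (133,302). The wrist view shows the dial at (48,65), its pointer down-right, the zero mark near (88,53) and the hub at (170,18).

Run:
```python
from h import *
f=grab('wrist');g=grab('scene')
print('dial',onz(f,48,62,100),'hub',onz(f,170,18,111),'mark',onz(f,88,53,85))
print('head',onz(g,133,300,86),'saucer',onz(g,270,298,10),'pots',onz(g,168,332,75),onz(g,204,362,75),'torch',onz(g,205,245,15))
print(tool())
h=grab('side','side0b.png')
```

```text
dial [500.06632591 103.71536301 100.        ] hub [596.65723274 130.51846366 111.        ] mark [522.92875256 111.75211335  85.        ]
head [ 483.73333073 -320.48206505   86.        ] saucer [ 659.45994988 -111.23617557   10.        ] pots [ 581.74688671 -316.98685676   75.        ] [ 675.0501581  -311.72327985   75.        ] torch [ 452.76782184 -108.38769104   15.        ]
(array([ 6.74828605e+02, -1.12020461e-02,  2.47985228e+02]), array([[ 3.23527602e-05,  9.99999829e-01, -5.84055560e-04],
       [ 9.99999999e-01, -3.23768081e-05, -4.11646000e-05],
       [-4.11835028e-05, -5.84054227e-04, -9.99999829e-01]]))
```

View pics/side0.png

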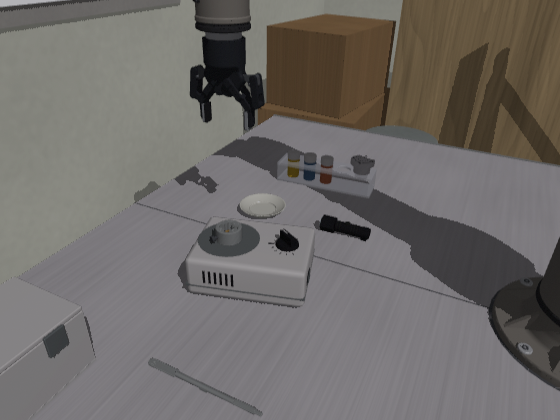

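```bash
python3 steer.py '{"offsets": [[20,-28,0,0],[28,-34,0,0],[28,-34,0,0],[26,-32,0,0],[0,0,0,0]]}'
python3 - <<'E'
from h import *
f=grab('wrist','w1.png'); im=cv2.imread('pics/w1.png')
print([np.round(proj(f,p)) for p in([500,104,100],[597,130,111],[523,112,85])])
cv2.imwrite('pics/w1b.png',cv2.resize(im[80:330,130:430],(800,667))[:600])
E
```

```text
time: 0.92
position: [545.1, 104.2, 248.7]
ee_rot: [-0.0, 0.706, 0.708, 0.0]
wrist_force: [0.3, -0.4, 0.7]
gripper_width: 85.4
finger_force: 0.0
[array([229., 197.]), array([350., 169.]), array([258., 183.])]
```

View pics/w1b.png

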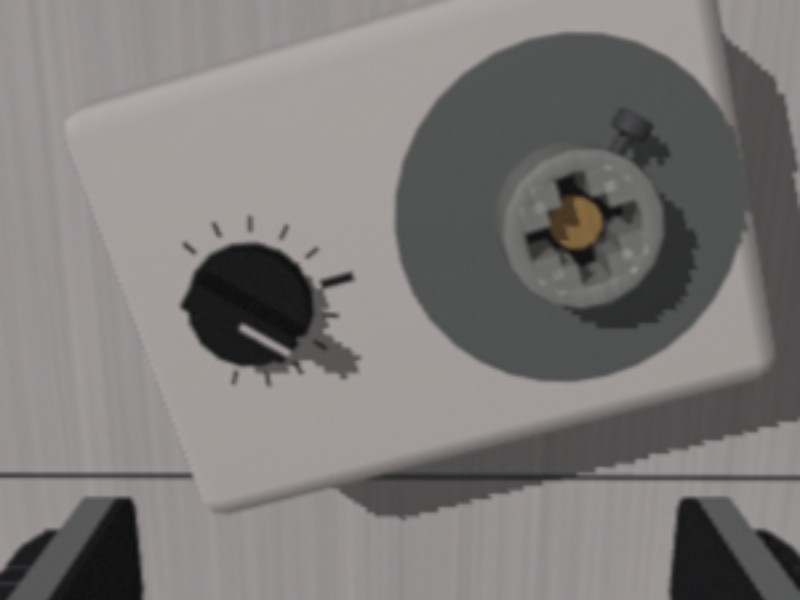

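Crop (2.667x from pixel (130,80)): the dial skirt is at crop (252,305) with its pointer from (240,325) to (292,352). The thick zero mark is at (337,279), the hub top at (583,228) with slots around it, and the screw at (632,122).

```bash
cat > m.py <<'E'
from h import *
def meas(f,d0,h0,m0,th=60):
    g=cv2.cvtColor(f['frame'],cv2.COLOR_RGB2GRAY); out={}
    n,l,st,c=cv2.connectedComponentsWithStats((g<th).astype('uint8'))
    # mark: nearest component to guess
    u=proj(f,m0); cand=[i for i in range(1,n) if 12<st[i,4]<200]
    i=min(cand,key=lambda i:np.hypot(*(c[i]-u))); out['mark_px']=c[i]
    ys,xs=np.where(l==i); P=np.array([onz(f,x,y,85)[:2] for x,y in zip(xs,ys)]); out['mark']=P.mean(0)
    w,V=np.linalg.eigh(np.cov(P.T)); v=V[:,1]*np.sign(V[0,1]); out['mark_ang']=np.arctan2(v[1],v[0]); out['mark_n']=len(P)
    return out
E
python3 - <<'E'
from m import *
f=vision.grab_frame('wrist'); 
print(meas(f,0,0,[523,112,85]))
g=cv2.cvtColor(f['frame'],cv2.COLOR_RGB2GRAY)
# skirt edge: radial scan from center guess
def circ(c0,z,r0,r1,sign,a0=0,a1=360):
    pts=[]
    for a in np.radians(np.arange(a0,a1,6)):
        rr=np.arange(r0,r1,.25); uv=np.array([proj(f,[c0[0]+r*np.cos(a),c0[1]+r*np.sin(a),z]) for r in rr],np.float32)
        s=cv2.remap(g,uv[:,0].reshape(1,-1),uv[:,1].reshape(1,-1),1)[0].astype(float)
        d=sign*np.convolve(s,[1,1,1,0,-1,-1,-1],'same')[4:-4]; k=d.argmax(); 
        if d[k]>50: pts.append([c0[0]+rr[k+4]*np.cos(a),c0[1]+rr[k+4]*np.sin(a)])
    p=np.array(pts)
    for _ in range(4):
        A=np.c_[2*p,np.ones(len(p))]; x=np.linalg.lstsq(A,(p**2).sum(1),rcond=None)[0]; r=np.sqrt(x[2]+x[0]**2+x[1]**2)
        e=abs(np.hypot(*(p-x[:2]).T)-r); p=p[e<max(1.,np.median(e)*2.5)]
    return x[:2],r,len(p),np.median(e)
d=circ(onz(f,224.5,194.4,93),93,15,27,1); print('dial',d)
h=circ(onz(f,130+583/2.667,80+228/2.667,111),111,18,30,-1);print('hub',h)
print('screw',onz(f,130+632/2.667,80+122/2.667,97))
p1,p2=onz(f,130+240/2.667,80+325/2.667,110),onz(f,130+292/2.667,80+352/2.667,110); print('ptr',p1,p2,np.arctan2(*(p2-p1)[[1,0]]))
v=h[0]-d[0];print('yaw',np.arctan2(v[1],v[0]),np.hypot(*v))
hc=h[0];z=0
for y in range(100,240):
  for x in range(300,420):
    q=onz(f,x,y,111)[:2]-hc;r=np.hypot(*q)
    if 11<r<15.5 and g[y,x]<75: z+=np.exp(4j*np.arctan2(q[1],q[0]))
print('slot phase',np.angle(z)/4, abs(z))
E
```

```text
{'mark_px': array([254.26086957, 183.04347826]), 'mark': array([521.46185443, 110.90835848]), 'mark_ang': np.float64(0.2951162933308255), 'mark_n': 23}
dial (array([494.39884017, 104.19118914]), np.float64(20.509722071798915), 42, np.float64(0.1942048767261202))
hub (array([595.75811944, 132.26834338]), np.float64(23.264234591646773), 46, np.float64(0.12209669804249756))
screw [612.87538811 160.31288475  97.        ]
ptr [495.5037097  101.11367918 110.        ] [510.93286528  92.54594953 110.        ] -0.5068992152655651
yaw 0.270230450714483 105.17618591978476
slot phase 0.29404937713072754 131.45553301839655
```

```bash
python3 steer.py '{"offsets": [[0,-25,0,0],[0,-25,0,0],[0,0,10,-0.177],[0,0,10,-0.177],[0,0,10,-0.177],[0,0,10,-0.177],[0,0,5,-0.177],[0,0,5,-0.177],[0,0,0,0]]}' 40 20
python3 - <<'E'
from h import *
f=grab('wrist','w2.png')
print([np.round(proj(f,p)) for p in([494,104,93],[521,111,85],[596,132,111])],tool())
cv2.imwrite('pics/w2b.png',cv2.resize(cv2.imread('pics/w2.png')[:400],(800,571)))
E
```

```text
time: 2.15
position: [497.4, 101.1, 197.9]
ee_rot: [-0.0, 0.253, 0.967, -0.0]
wrist_force: [-0.3, 0.5, -0.2]
gripper_width: 39.8
finger_force: 0.0
[array([284., 208.]), array([309., 230.]), array([387., 315.])] (array([497.44910111, 101.25127538, 198.17242891]), array([[-8.70652262e-01,  4.91898856e-01, -3.92224429e-04],
       [ 4.91898921e-01,  8.70652310e-01, -8.46113578e-05],
       [ 2.99870875e-04, -2.66601843e-04, -9.99999920e-01]]))
```

View pics/w2b.png

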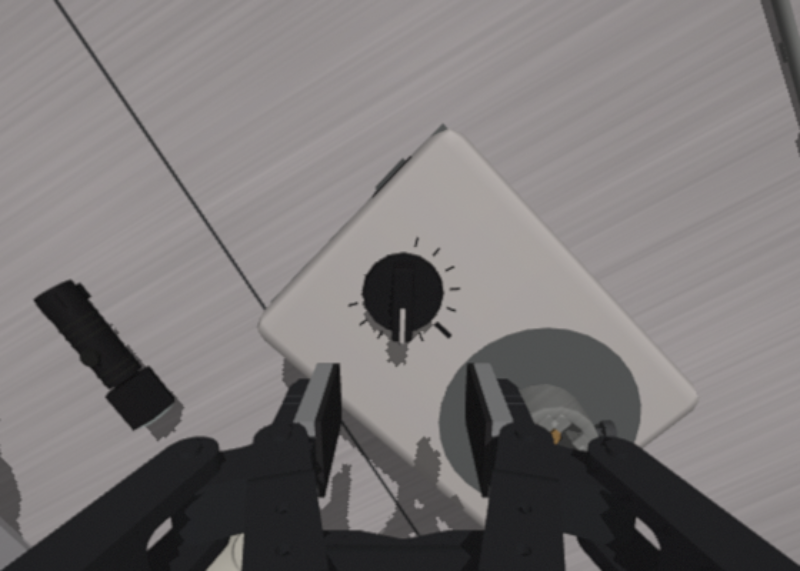

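The finger bar and its pointer stand vertical in the picture, at px (282,204) to (282,238), so the tool is aligned with it. The mark is at px (310,230).

```bash
cat >> m.py <<'E'
def circ(f,c0,z,r0,r1,sign,a0=0,a1=360):
    g=cv2.cvtColor(f['frame'],cv2.COLOR_RGB2GRAY); pts=[]
    for a in np.radians(np.arange(a0,a1,6)):
        rr=np.arange(r0,r1,.25); uv=np.array([proj(f,[c0[0]+r*np.cos(a),c0[1]+r*np.sin(a),z]) for r in rr],np.float32)
        s=cv2.remap(g,uv[:,0].reshape(1,-1),uv[:,1].reshape(1,-1),1)[0].astype(float)
        d=sign*np.convolve(s,[1,1,1,0,-1,-1,-1],'same')[4:-4]; k=d.argmax()
        if d[k]>50: pts.append([c0[0]+rr[k+4]*np.cos(a),c0[1]+rr[k+4]*np.sin(a)])
    p=np.array(pts)
    for _ in range(4):
        A=np.c_[2*p,np.ones(len(p))]; x=np.linalg.lstsq(A,(p**2).sum(1),rcond=None)[0]; r=np.sqrt(x[2]+x[0]**2+x[1]**2)
        e=abs(np.hypot(*(p-x[:2]).T)-r); p=p[e<max(1.,np.median(e)*2.5)]
    return x[:2],r,len(p),np.median(e)
def cam_at(f,pos,Rm):
    """frame dict with the wrist camera placed for tool pose pos,Rm (from present f and pose)"""
    p,r=tool(); Tt=np.eye(4);Tt[:3,:3]=r;Tt[:3,3]=p; Tn=np.eye(4);Tn[:3,:3]=Rm;Tn[:3,3]=pos
    g=dict(f);g['cam_to_world']=Tn@np.linalg.inv(Tt)@np.array(f['cam_to_world']);return g
E
python3 - <<'E'
from m import *
f=vision.grab_frame('wrist')
f1=cam_at(f,np.array([545.1,104.2,248.7]),np.array([[0,1,0],[1,0,0],[0,0,-1.]]))
m=meas(f,0,0,[521,111,85]);print(m)
M=tri([ray(f1,254.26,183.04),ray(f,*m['mark_px'])]);print('mark tri',M)
d=circ(f,onz(f,282,204,93),93,15,27,1);print(d)
p1=proj(f1,[494.399,104.191,93]);p2=proj(f,[*d[0],93])
D=tri([ray(f1,*p1),ray(f,*p2)]);print('dial tri',D)
a,b=onz(f,402*.7,312*.7,110),onz(f,402*.7,340*.7,110); print('ptr',a,b,np.arctan2(*(b-a)[[1,0]]))
# pointer white pixels
g=cv2.cvtColor(f['frame'],cv2.COLOR_RGB2GRAY)
P=np.array([onz(f,x,y,110)[:2] for y in range(212,242) for x in range(274,290) if g[y,x]>110 and np.hypot(*(onz(f,x,y,110)[:2]-D[:2]))<17]);print(len(P))
w,V=np.linalg.eigh(np.cov(P.T));print(P.mean(0),np.arctan2(V[1,1],V[0,1]),w)
E
```

```text
{'mark_px': array([308.96969697, 230.27272727]), 'mark': array([521.04323703, 110.83863212]), 'mark_ang': np.float64(0.29233528540073594), 'mark_n': 33}
mark tri [520.84481587 111.74481056  84.69129016]
(array([491.50010148, 103.80103156]), np.float64(20.180006146070383), 44, np.float64(0.1723308654361304))
dial tri [493.21764007 102.66538293  86.63106003]
ptr [495.24137056 101.78157443 110.        ] [507.40161874  94.89517838 110.        ] -0.5152743772353836
72
[501.1671519   98.27991642] 2.667301360465161 [ 0.95350231 24.07642656]
```

```bash
python3 steer.py '{"offsets": [[4.7,-0.6,20,0],[0,0,30,0],[0,0,25,0],[0,0,9,0],[0,0,0,0]]}' && python3 steer.py '{"offsets": [[0,0,0,0],[0,0,0,0],[0,0,0,0],[0,0,0,0]]}' 5 25
```

```text
time: 2.88
position: [492.7, 103.7, 114.4]
ee_rot: [-0.0, 0.252, 0.968, -0.0]
wrist_force: [0.4, 0.1, -0.1]
gripper_width: 39.9
finger_force: 0.0
time: 3.38
position: [493.0, 103.4, 115.3]
ee_rot: [0.001, 0.252, 0.968, 0.0]
wrist_force: [-2.3, -3.3, 8.2]
gripper_width: 8.9
finger_force: 26.8
```

```bash
python3 steer.py '{"offsets": [[0,0,-1,-0.13],[0,0,0,-0.13],[0,0,0,-0.13],[0,0,0,-0.13],[0,0,0,-0.13],[0,0,0,-0.13],[0,0,0,0],[0,0,0,0]]}' && python3 steer.py '{"offsets": [[0,0,0,0],[0,0,-10,0],[0,0,-25,0],[0,0,-30,0],[0,0,0,0]]}' 40
python3 - <<'E'
from m import *
f=grab('wrist','w3.png'); print(proj(f,[493,103,93]),tool())
cv2.imwrite('pics/w3b.png',cv2.resize(cv2.imread('pics/w3.png')[130:330,180:460],(800,571),interpolation=2))
E
```

```text
time: 4.38
position: [492.8, 102.6, 115.5]
ee_rot: [0.0, -0.135, 0.991, -0.001]
wrist_force: [3.4, -5.7, -7.7]
gripper_width: 8.9
finger_force: 25.9
time: 5.0
position: [493.9, 104.4, 183.2]
ee_rot: [0.002, -0.135, 0.991, 0.0]
wrist_force: [0.4, -0.5, 0.0]
gripper_width: 39.8
finger_force: 0.0
[279.59804357 217.98690732] (array([493.20437951, 104.07786417, 181.82284326]), array([[-9.63444463e-01, -2.67894774e-01,  2.67536954e-03],
       [-2.67894105e-01,  9.63448169e-01,  6.11993206e-04],
       [-2.74152967e-03, -1.27094263e-04, -9.99996234e-01]]))
```

View pics/w3b.png

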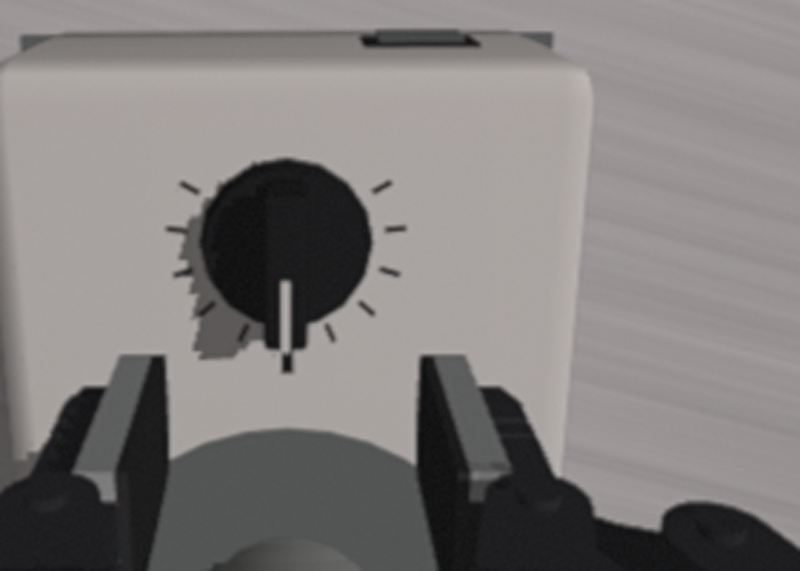

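The pointer (crop x 286, rows 280–350) points straight at the zero mark (crop (288,362)). The dial is at zero to within about 1°.

```bash
python3 - <<'E'
import cv2,numpy as np
g=cv2.cvtColor(cv2.imread('pics/w3.png'),6).astype(float)
# pointer per-row centre and mark per-row centre
for y in range(228,262):
    r=g[y,272:290]; 
    if y<250: w=np.clip(r-70,0,None); w[:5]=0;w[13:]=0
    else: w=np.clip(120-r,0,None)
    print(y,round((w*np.arange(272,290)).sum()/max(w.sum(),1e-6),2),round(w.sum()),end='; ')
E
python3 steer.py '{"offsets": [[-20,0,-10,0],[-40,0,-10,0],[-30,0,-10,0],[-5,0,0,0],[0,0,0,0]]}'
python3 - <<'E'
from m import *
f=vision.grab_frame('wrist');np.save('fa.npy',f,allow_pickle=True)
h=circ(f,[596.5,132],111,18,30,-1);print(h,tool()[0])
E
python3 steer.py '{"offsets": [[-30,0,0,0],[-30,0,0,0],[-20,0,0,0],[-5,0,0,0],[0,0,0,0]]}'
python3 - <<'E'
from m import *
f=vision.grab_frame('wrist');np.save('fb.npy',f,allow_pickle=True)
cv2.imwrite('pics/w4.png',f['frame'][:,:,::-1])
h=circ(f,[596.5,132],111,18,30,-1);print(h,tool()[0],proj(f,[596.5,132,111]))
fa=np.load('fa.npy',allow_pickle=True).item();ha=circ(fa,[596.5,132],111,18,30,-1)
H=tri([ray(f,*proj(f,[*h[0],111])),ray(fa,*proj(fa,[*ha[0],111]))]);print('hub tri',H)
g=cv2.cvtColor(f['frame'],cv2.COLOR_RGB2GRAY);u,v=proj(f,[*h[0],111]).astype(int)
for th in(60,75,90):
  for rr in((11,15.5),(12,16.5)):
    z=0
    for y in range(v-40,v+40):
      for x in range(u-40,u+40):
        q=onz(f,x,y,111)[:2]-h[0];r=np.hypot(*q)
        if rr[0]<r<rr[1] and g[y,x]<th: z+=np.exp(4j*np.arctan2(q[1],q[0]))
    print(th,rr,np.angle(z)/4,abs(z))
cv2.imwrite('pics/w4b.png',cv2.resize(cv2.imread('pics/w4.png')[max(0,v-60):v+60,u-80:u+80],(800,600),interpolation=2));print(u,v)
E
```

```text
228 279.38 103; 229 279.46 271; 230 279.47 306; 231 279.46 307; 232 279.46 305; 233 279.46 303; 234 279.46 304; 235 279.46 305; 236 279.46 304; 237 279.46 303; 238 279.46 305; 239 279.45 304; 240 279.45 304; 241 279.46 304; 242 279.46 305; 243 279.46 304; 244 279.45 304; 245 279.45 303; 246 279.46 304; 247 279.46 303; 248 279.45 303; 249 279.45 303; 250 279.46 917; 251 279.54 742; 252 279.91 158; 253 281.33 30; 254 280.16 164; 255 280.08 257; 256 280.11 266; 257 280.13 271; 258 280.12 274; 259 280.14 249; 260 279.97 77; 261 0.0 0; time: 5.68
position: [583.4, 129.1, 209.4]
ee_rot: [-0.001, -0.135, 0.991, -0.0]
wrist_force: [-0.0, -1.0, -0.8]
gripper_width: 40.2
finger_force: 0.0
(array([595.46155141, 132.15791939]), np.float64(23.34278681060868), 51, np.float64(0.14200303820925342)) [583.11187141 128.98130827 209.53776824]
time: 6.35
position: [665.2, 151.7, 210.0]
ee_rot: [-0.0, -0.135, 0.991, -0.0]
wrist_force: [-0.1, 0.0, -0.6]
gripper_width: 39.8
finger_force: 0.0
(array([595.76124863, 132.29076927]), np.float64(23.194316772751748), 58, np.float64(0.10780641834955951)) [665.09884369 151.65099952 210.20494718] [280.10727961 109.23148719]
hub tri [595.78096075 132.26817241 110.14042535]
60 (11, 15.5) 0.3085622754719732 274.2698141689914
60 (12, 16.5) 0.3089962340682685 268.1288395677541
75 (11, 15.5) 0.299909312962541 281.91701429344914
75 (12, 16.5) 0.3008481735607078 286.00812141560147
90 (11, 15.5) 0.30995266649254144 279.8317143548475
90 (12, 16.5) 0.3076254574016865 306.45952607142874
280 108
```

View pics/w4b.png

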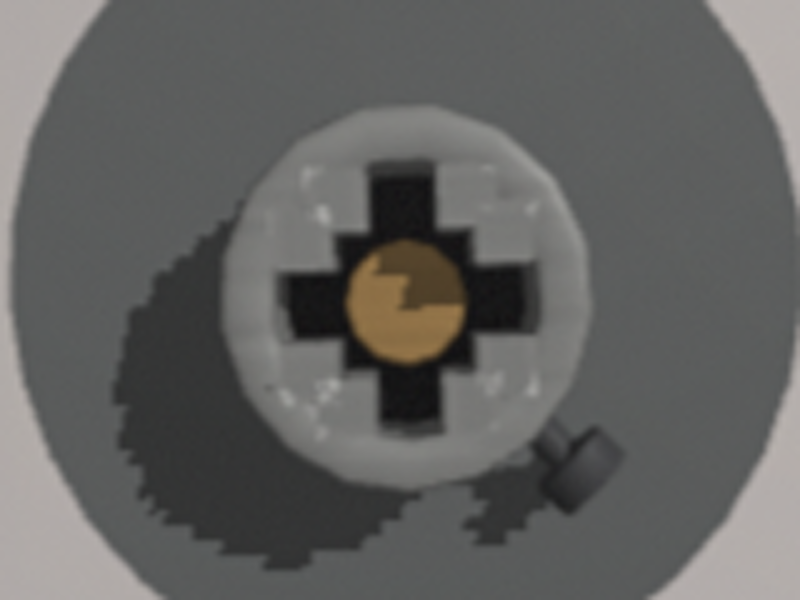

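Straight down on the hub, the four slots are nearly along the image axes (0.035 rad tilted, world angle ≈0.305), with the brass pin at crop (407,300) and the screw at lower right. The hub centre is (595.8,132.3) and its top is at about z = 110.5.

```bash
python3 steer.py '{"offsets": [[15,-20,0,0],[32,-46,0,0],[32,-46,0,0],[32,-46,0,0],[32,-46,0,0],[32,-46,0,0],[32,-46,0,0],[32,-46,0,0],[25,-36,0,0],[15,-20,0,0],[5,-8,0,0],[0,0,0,0]]}' 85
python3 - <<'E'
from m import *
f=vision.grab_frame('wrist');np.save('fc.npy',f,allow_pickle=True)
cv2.imwrite('pics/w5.png',f['frame'][:,:,::-1])
print(tool()[0],np.round(sensors.read_state()['joint_positions'],2),proj(f,[483,-320,86]))
E
```

```text
time: 7.9
position: [500.6, -315.3, 210.4]
ee_rot: [0.0, -0.135, 0.991, 0.0]
wrist_force: [-0.2, 1.2, -0.1]
gripper_width: 84.9
finger_force: 0.0
[ 501.10973764 -314.46348196  210.38956338] [ 0.54  0.33 -0.11  1.83  0.04  0.98  2.25] [281.42846611 182.20252097]
```

View pics/w5.png

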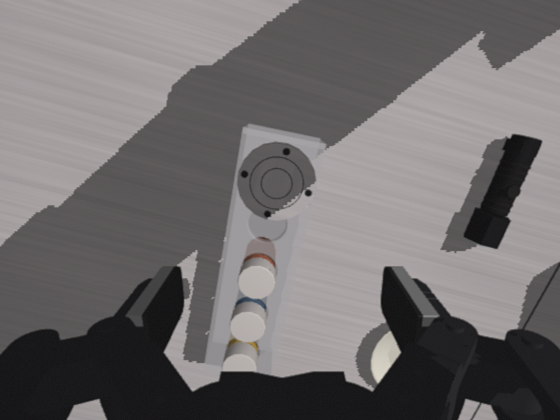

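The head's disc is at px (277,180) with pin holes at (286,151), (308,193), (268,214) and (245,174). The empty hole and three pots lie below it in the picture, the torch at the right.

```bash
cat >> m.py <<'E'
def holes(f,c,z=86):
    g=cv2.cvtColor(f['frame'],cv2.COLOR_RGB2GRAY)
    n,l,st,cc=cv2.connectedComponentsWithStats((g<45).astype('uint8'))
    P=[(i,onz(f,*cc[i],z)[:2]) for i in range(1,n) if 6<st[i,4]<150]
    P=[(cc[i],p) for i,p in P if np.hypot(*(p-np.array(c)[:2]))<32 and np.hypot(*(p-np.array(c)[:2]))>14]
    return P
E
python3 - <<'E'
from m import *
f=np.load('fc.npy',allow_pickle=True).item()
H=holes(f,onz(f,277,182,86)); ps=np.array([p for _,p in H]); c=ps.mean(0); print(np.array([u for u,_ in H]),c,np.hypot(*(ps-c).T))
q=ps-c; print('ang',np.angle((np.exp(4j*np.arctan2(q[:,1],q[:,0]))).mean())/4)
p,r=tool(); print('to head tool',r.T@(np.array([*c,86])-p))
E
```

```text
[[285.90909091 151.3030303 ]
 [244.         173.75757576]
 [307.9        192.7       ]
 [266.88888889 213.51851852]] [ 484.85406015 -323.57986233] [24.99972762 25.01031407 25.07581333 24.98412403]
ang -0.025068479633878087
to head tool [ 18.13451436  -4.45222189 124.38422741]
```

```bash
python3 steer.py '{"offsets": [[9,-2.2,15,0],[9,-2.2,20,0],[0,0,5,0],[0,0,0,0]]}'
python3 - <<'E'
from m import *
f=vision.grab_frame('wrist');cv2.imwrite('pics/w6.png',f['frame'][:,:,::-1])
fc=np.load('fc.npy',allow_pickle=True).item();c=[484.85,-323.58]
A=holes(fc,c);B=holes(f,c)
T=[]
for u,p in A:
    for v,q in B:
        if np.hypot(*(p-q))<8: X=tri([ray(fc,*u),ray(f,*v)]);T.append(X);print(X)
T=np.array(T);c=T.mean(0);q=T-c;print(c,np.angle(np.exp(4j*np.arctan2(q[:,1],q[:,0])).mean())/4,[np.round(q,1) for _,q in B])
p,r=tool();print(p,'tool',r.T@(c-p))
E
```

```text
time: 8.45
position: [485.1, -323.8, 169.9]
ee_rot: [-0.0, -0.135, 0.991, 0.0]
wrist_force: [-0.9, 0.0, 0.2]
gripper_width: 85.3
finger_force: 0.0
[ 459.93028669 -322.93468705   85.35442994]
[ 484.42823249 -348.60366082   85.07941721]
[ 485.68581887 -298.4245848    85.2433183 ]
[ 510.11801606 -324.17274259   85.09948305]
[ 485.04058853 -323.53391882   85.19416212] -0.024860105793661505 [array([ 459.8, -323. ]), array([ 484.1, -348.6]), array([ 485.4, -298.6]), array([ 509.7, -324.2])]
[ 485.39785858 -323.88326404  170.42431358] tool [ 0.26179397  0.41772821 85.23019048]
```

```bash
python3 steer.py '{"offsets": [[0,0.4,25,0],[0,0,35,0],[0,0,25,0],[0,0,5,0],[0,0,0,0]]}' && python3 steer.py '{"offsets": [[0,0,0,0],[0,0,0,0],[0,0,0,0],[0,0,0,0]]}' 50 90 && python3 steer.py '{"offsets": [[0,0,-5,0],[0,0,-20,0],[0,0,-30,0],[0,0,-30,0],[0,0,0,0]]}'
python3 - <<'E'
from m import *
f=vision.grab_frame('wrist');cv2.imwrite('pics/w7.png',f['frame'][:,:,::-1]);s=grab('side','s7.png')
print(tool()[0],[ (u,p) for u,p in holes(f,tool()[0][:2],tool()[0][2]+6)],sensors.read_state()['joint_positions'][6])
E
```

```text
time: 9.12
position: [485.4, -324.0, 81.0]
ee_rot: [0.0, -0.135, 0.991, -0.0]
wrist_force: [-0.2, -0.7, -0.1]
gripper_width: 84.8
finger_force: 0.0
time: 9.62
position: [485.5, -324.2, 82.1]
ee_rot: [0.001, -0.135, 0.991, -0.001]
wrist_force: [-4.7, 3.9, 18.4]
gripper_width: 57.0
finger_force: 91.7
time: 10.25
position: [485.9, -324.6, 167.9]
ee_rot: [0.002, -0.135, 0.991, -0.001]
wrist_force: [0.0, 0.5, -2.7]
gripper_width: 56.9
finger_force: 96.1
[ 484.68147566 -323.89384106  165.32359278] [(array([300.90551181, 241.16535433]), array([ 460.35997363, -323.53034645])), (array([222.30357143, 279.6875    ]), array([ 484.83058157, -349.15879529])), (array([340.13333333, 311.17142857]), array([ 485.98986253, -299.07987841])), (array([264.98876404, 344.88764045]), array([ 510.49992337, -324.75897619]))] 2.275167750462911
```

View pics/w7.png

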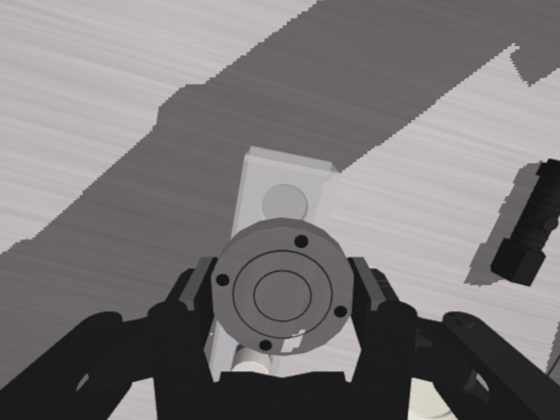

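The head hangs in the gripper, its holes at (301,241), (222,280), (340,311) and (265,345). The rack hole it left, at (285,205), is empty.

```bash
python3 steer.py '{"offsets": [[-12,22,-15,0],[-28,50,-20,0],[-28,50,0,0],[-28,50,0,0],[-28,50,0,0],[-28,50,0,0],[-28,50,0,0],[-28,50,0,0],[-15,27,0,0],[-6,10.8,0,0],[0,0,0,-0.165],[0,0,0,-0.165]]}' && python3 steer.py '{"offsets": [[0,0,0,0],[0,0,0,0]]}'
cat > hm.py <<'E'
from m import *
f=vision.grab_frame('wrist');p,r=tool()
for dz in (4,6):
    H=holes(f,p[:2],p[2]+dz);P=np.array([q for _,q in H]);c=P.mean(0);q=P-c
    a=np.angle(np.exp(4j*np.arctan2(q[:,1],q[:,0])).mean())/4
    print(len(H),'z',p[2]+dz,'c',c,'rad',np.hypot(*q.T).mean(),'ang',a,'toolcorr',r.T@np.array([595.8-c[0],132.3-c[1],0]))
print(p,r[2],sensors.read_state()['joint_positions'][6],sensors.read_state()['wrist_force'])
E
python3 hm.py
```

```text
time: 11.85
position: [595.3, 131.3, 199.3]
ee_rot: [-0.001, -0.298, 0.954, -0.0]
wrist_force: [-0.3, 0.1, -1.5]
gripper_width: 56.8
finger_force: 96.1
time: 12.1
position: [595.6, 131.4, 199.9]
ee_rot: [-0.0, -0.294, 0.956, -0.0]
wrist_force: [0.1, 0.3, -2.1]
gripper_width: 57.1
finger_force: 96.1
4 z 204.05485720798 c [594.65185865 131.72183072] rad 24.880087721262566 ang 0.29935489103750956 toolcorr [-1.27453961e+00 -1.67501186e-01 -6.43137629e-04]
4 z 206.05485720798 c [593.63281999 131.03205203] rad 24.469938867717104 ang 0.29935489103750923 toolcorr [-2.50507902e+00 -1.70114091e-01 -1.25501824e-03]
[595.6399724  131.62741642 200.05485721] [ 4.97124947e-04  5.69077226e-05 -9.99999875e-01] 1.7036480665787554 [-5.75848921e-02 -1.38458785e-04 -2.00221294e+00]
```

```bash
python3 steer.py '{"offsets": [[-0.8,0.15,10,-0.006],[0,0,15,0],[0,0,10,0],[0,0,2,0],[0,0,0,0],[0,0,0,0]]}'; python3 hm.py
python3 - <<'E'
from m import *
s=grab('side','s8.png');u=proj(s,[596,132,120]).astype(int);print(u)
g=grab('scene','c8.png');v=proj(g,[596,132,120]).astype(int)
a=cv2.imread('pics/s8.png')[u[1]-40:u[1]+40,u[0]-53:u[0]+53];b=cv2.imread('pics/c8.png')[v[1]-40:v[1]+40,v[0]-53:v[0]+53]
cv2.imwrite('pics/j8.png',np.hstack([cv2.resize(x,(400,300),interpolation=2) for x in(a,b)]))
E
python3 steer.py '{"offsets": [[0,0,2,0],[0,0,2,0],[0,0,2,0],[0,0,0,0]]}'
```

```text
time: 12.9
position: [596.5, 132.9, 163.7]
ee_rot: [0.0, -0.299, 0.954, -0.0]
wrist_force: [0.5, 0.1, -2.1]
gripper_width: 56.5
finger_force: 96.1
4 z 167.75957677220794 c [595.59757561 133.22615867] rad 24.888083218834424 ang 0.3107210173574848 toolcorr [ 3.62081273e-01 -8.76152196e-01 -2.38207560e-05]
4 z 169.75957677220794 c [594.58302315 132.52389414] rad 24.47775119662679 ang 0.3107210173574849 toolcorr [-8.71809982e-01 -8.78127546e-01  7.79074376e-04]
[596.54088828 132.86051814 163.75957677] [-6.50314818e-04 -2.41563130e-04 -9.99999759e-01] 1.6939688602121694 [-0.51480234  0.28292321 -1.99856165]
[228 221]
time: 13.55
position: [596.2, 132.8, 157.1]
ee_rot: [-0.0, -0.299, 0.954, 0.0]
wrist_force: [0.6, -0.8, -0.8]
gripper_width: 57.2
finger_force: 96.1
```

View pics/j8.png

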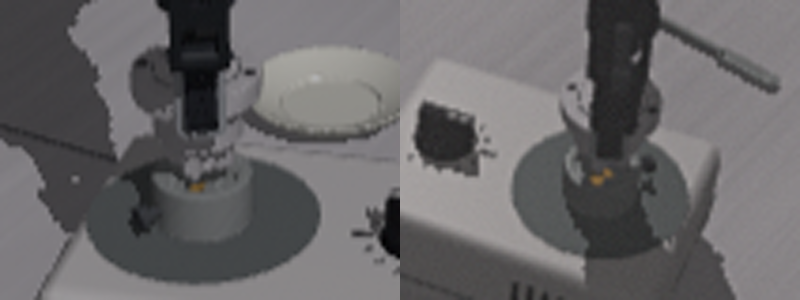

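Both views show the head just above the hub, with the stem over the bore and the disc level.

```bash
python3 steer.py '{"offsets": [[0.2,-0.4,1,0],[0,0,2,0],[0,0,0,0]]}';python3 steer.py '{"offsets": [[0,0,1.5,0],[0,0,1.5,0],[0,0,0,0]]}'
```

```text
time: 13.92
position: [596.3, 132.3, 154.1]
ee_rot: [-0.0, -0.299, 0.954, 0.0]
wrist_force: [0.2, -0.4, -1.7]
gripper_width: 56.9
finger_force: 96.1
time: 14.3
position: [596.3, 132.4, 151.2]
ee_rot: [-0.0, -0.299, 0.954, 0.0]
wrist_force: [0.3, 0.7, -2.2]
gripper_width: 56.7
finger_force: 96.1
```

```bash
python3 steer.py '{"offsets": [[0,0,1.5,0],[0,0,1.5,0],[0,0,0,0]]}';python3 steer.py '{"offsets": [[0,0,1.5,0],[0,0,1.5,0],[0,0,0,0]]}';python3 hm.py
```

```text
time: 14.68
position: [596.3, 132.3, 148.1]
ee_rot: [-0.0, -0.299, 0.954, 0.0]
wrist_force: [-0.2, 0.5, -2.4]
gripper_width: 57.0
finger_force: 96.1
time: 15.05
position: [596.6, 132.5, 145.7]
ee_rot: [0.0, -0.299, 0.954, 0.0]
wrist_force: [-1.2, -0.0, 4.8]
gripper_width: 57.2
finger_force: 96.4
4 z 149.68411679566134 c [595.7054182  132.87463005] rad 24.86851559248465 ang 0.31130298080041263 toolcorr [ 2.50163981e-01 -5.25892942e-01 -6.79162854e-05]
4 z 151.68411679566134 c [594.69060092 132.17180869] rad 24.458585061398935 ang 0.3113029808004122 toolcorr [-9.84262288e-01 -5.27661412e-01  7.19686499e-04]
[596.60874575 132.4943718  145.6841168 ] [-6.37781685e-04 -1.74244086e-04 -9.99999781e-01] 1.6857260353992032 [-0.72072179 -0.46299323  4.80954642]
```

```bash
python3 steer.py '{"offsets": [[0,0,1.5,0],[0,0,1.5,0],[0,0,0,0]]}';python3 steer.py '{"offsets": [[0,0,1.5,0],[0,0,1,0],[0,0,0,0]]}';python3 steer.py '{"offsets": [[0,0,1,0],[0,0,0,0]]}';python3 steer.py '{"offsets": [[0,0,1,0],[0,0,0,0]]}'
```

```text
time: 15.48
position: [596.7, 132.5, 142.9]
ee_rot: [0.0, -0.299, 0.954, 0.0]
wrist_force: [-2.2, -0.4, 7.2]
gripper_width: 57.1
finger_force: 96.6
time: 15.85
position: [596.8, 132.6, 141.2]
ee_rot: [0.001, -0.299, 0.954, -0.0]
wrist_force: [-6.8, -1.8, 20.0]
gripper_width: 57.0
finger_force: 98.6
time: 16.1
position: [596.9, 132.6, 141.1]
ee_rot: [0.001, -0.299, 0.954, -0.0]
wrist_force: [-11.8, -2.3, 33.2]
gripper_width: 57.0
finger_force: 99.9
time: 16.35
position: [597.0, 132.7, 141.0]
ee_rot: [0.001, -0.299, 0.954, -0.0]
wrist_force: [-16.4, -4.7, 46.0]
gripper_width: 57.0
finger_force: 101.2
```

```bash
python3 steer.py '{"offsets": [[0,0,-1,0],[0,0,0,0],[0,0,0,0]]}'; python3 hm.py
python3 - <<'E'
from m import *
s=grab('side','s9.png');u=proj(s,[596,132,120]).astype(int)
g=grab('scene','c9.png');v=proj(g,[596,132,120]).astype(int)
a=cv2.imread('pics/s9.png')[u[1]-40:u[1]+40,u[0]-53:u[0]+53];b=cv2.imread('pics/c9.png')[v[1]-40:v[1]+40,v[0]-53:v[0]+53]
cv2.imwrite('pics/j9.png',np.hstack([cv2.resize(x,(400,300),interpolation=2) for x in(a,b)]))
E
```

```text
time: 16.73
position: [596.9, 132.6, 141.1]
ee_rot: [0.001, -0.299, 0.954, -0.0]
wrist_force: [-12.0, -3.5, 32.1]
gripper_width: 57.0
finger_force: 99.1
4 z 145.10987870674458 c [596.03897537 133.06364633] rad 24.860130265806017 ang 0.3116066379156063 toolcorr [ 6.31910288e-01 -4.90870737e-01 -4.96867471e-04]
4 z 147.10987870674458 c [595.01968429 132.36008856] rad 24.450167210130893 ang 0.3116066379156064 toolcorr [-0.60660928 -0.49449589  0.00149406]
[596.87740544 132.60625717 141.10987871] [-0.00160442 -0.00105319 -0.99999816] 1.6824557288953383 [-11.91918997  -3.52662955  32.86463803]
```

View pics/j9.png

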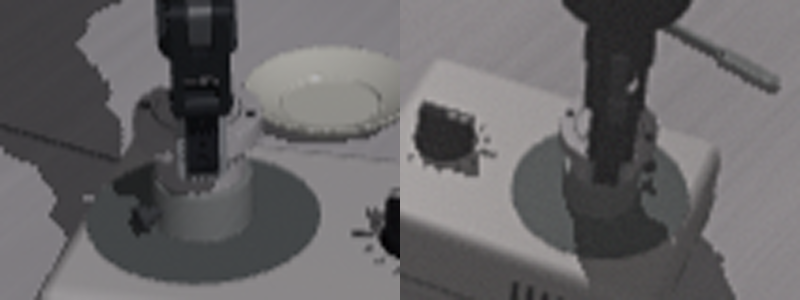

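The shoulder lies on the collar with no gap in either view. Pressing further only raised the force (to 46 N) while the height stayed at 141, so the head is home. I'm holding it at about 32 N.

```bash
python3 -c "
from rig import robot, vision, sensors
print(robot.job_done())"
```

```text
the job is handed in; nothing more can be done
None
```

I turned the dial back to the zero mark (within about 1°), seated the wheel head fully home in the drive hub, and handed the job in at about 17 s with the arm still pressing it down at about 32 N; the torch, saucer and spatula were not touched.

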